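# Clamp a specimen jar on the bench shaker with its sunken knob

### The arm

A 6-joint arm with a two-finger parallel gripper is mounted at the origin on the work surface. World frame = base frame: x ahead of the robot, y to its left, z up, the work surface at z = 0. Lengths are in mm, angles in degrees, forces in N, time in s.
With the tool pointing down it reaches from about 300 to 850 mm from the base axis. Payload 4.2 kg.
Tool frame: the origin (TCP) lies on the mounting face of the last link; the fingertips stand 191 mm ahead of it and the grasp point (between the pads) lies 172 mm ahead of it; z points along the fingers, y is the direction in which the jaws open and shut (so a half turn about z gives the same grasp; the last joint's range is limited). The gripper opens to 91 mm and grips with 3 to 60 N. Pads are 32 mm wide; open, the fingers measure 118 mm over their backs; the gripper's body (76 mm by 178 mm) begins 60 mm behind the grasp point.
Start: joints at [-66.578, 18.312, 89.639, -0, 72.044, -1.146], TCP at [239.071, -522.941, 404.776] pointing down, gripper open.
Joint ranges: [-177.97, 177.97], [-48.28, 115.42], [12.27, 149.76], [-77.06, 257.06], [2.81, 150.46], [-146.56, 146.56]. Speed limits (degrees/s): [147.25, 147.25, 180, 180, 180, 180].

### API

Orientations are given as [roll, pitch, yaw] about the fixed x, y, z axes, in that order (R = Rz(yaw) Ry(pitch) Rx(roll)).
In Python, from workcell import env gives the robot as it stands.
- The arm moves only by the shell command python3 -m handwheel 'ROWS' [FORCE]. ROWS is JSON, a list of rows, each an object with "gripper": the opening in per cent of the stroke, from 0 (shut) to 100 (fully open); "travel": the shift along the tool's x, y, z in m, a list of three; "twist": the turn about the tool's z in rad. In form: [{"gripper": gripper, "travel": [x, y, z], "twist": twist}, ...]. A call has 1 to 5 rows; each row shifts and turns the commanded pose from where the row before left it, along the tool's axes as they then stand; what a row does not reach is not made up. A row lasts 1/12 s, in which the tool goes at most 41.7 mm and 7.16 degrees, less where a joint would pass 70% of its speed; a pose out of reach is approached as far as the arm can. A call with a gripper value outside its range is refused whole. The fingers move at their own pace and stop on an object; FORCE is the grip in N (left out, the last holds). Time passes only in rows, so rows that do not move let the fingers close. It gives the time, the measured TCP pose, the force and the opening at its end, in the units of the state.
- env.state(): the state, without advancing time (a new reading comes with each control period).
- env.grab_frame(name): name is "scene" or "top" or "wrist"; returns a dict with "frame" (400x640x3 uint8, red, green, blue), "intrinsics" (3x3 intrinsics, pixels), "k1" (the pictures are not rectified: a ray, as slopes to the right and down, at radius r is drawn at 1 + k1 r^2 times it, then the intrinsics apply), "extrinsics" (4x4, takes a point from camera to world coordinates). Camera axes: x right, y down, z forward; pixel columns grow to the right and rows downward; lengths in mm; the calibration is good to about 2 mm. A picture is of the moment at which its call begins. There is no depth.
- env.job_done(): hands the job in, once; it reports no verdict.
Trained networks look in the newest picture that a camera, given by its name, has taken for a name from the list of things; names that differ only in an ending like _2 or _b are one class to them, and where a whole thing is asked for, a point or a joint stands for the part that bears it (a point fixed in the world has none). Each returns a list of dicts, best first, with "confidence" (0 to 1); they miss things now and then, are a little off and sometimes report something else, mostly with a low value. They report only what shows in the picture. A call takes as long as a camera call.
- env.trace(camera, thing): "pixels" (400x640 bool, what is visible of it) and "uv" ([column, row] in pixels, amid what is visible of it).
- env.pinpoint(camera, thing): "uv" ([column, row] in pixels: a listed point, or the origin of a listed thing).
The state is a dict: "time_s": time; "qpos": joint angles; "qvel": joint speeds; "effort": joint torques, N m; "ee_pos": TCP position; "ee_rot": TCP orientation; "force": force on the tool from outside, world axes, zero at the start; "torque": the same for the moment, N m; "gripper_width": finger opening in mm.
Only numpy, scipy, OpenCV 4.12 (cv2) and the standard library are available. Lean on these libraries where they do the work, as an engineer would, in place of code of your own. Each camera call takes 0.05 s, during which the arm holds its last target. There are 200 camera calls.

### The job

Stand the blue-lidded specimen jar upright on the shaker's deck, between the orange clamp shoe and the cork pad, and let go of it. Then close the clamp with the blue knob sunk in the round well, turning it clockwise until the shoe presses the jar against the pad with about 11 newtons (between 7 and 15), and let go. Work the shoe only by its knob, set the glass down rather than dropping it, never crush it, do not jam the fingers hard against the well, and leave the white-lidded jar, the tip box and the beaker where they are.

Things in the scene. Friction and masses are not known exactly. Their poses are not given: they have to be found in the camera images.
- unit: White bench shaker, fixed. Origin on the bench under the step between its halves. Control housing: 130 mm in its x, y = 0 to +150 mm, top 75 mm above the bench. Clamp deck: 130 mm in x, y = 0 to -130 mm, black rubber top 20 mm above the bench. The orange shoe slides along the unit's y at x = 0 and closes towards -y, onto a cork pad.
- bay (a point): Point on the deck (20 mm above the bench, unit x = 0, y = -66 mm) to stand the jar on: 4 mm or more to spare from shoe and pad. Axes as the unit's. The cork pad (50 mm wide in x, top 62 mm above the bench) faces the shoe; its face lies at unit y between -103 and -93 mm, set differently on each unit and not measured.
- well: Upper part of the control housing with the round well. Origin on the axis of well and knob, 43 mm below the housing's top, at unit x = 0, y = +75 mm. The well is 94 mm in diameter and 38 mm deep; rim 75 mm, black floor 37 mm above the bench. More than 15 N against it counts as jamming.
- knob_top (a point): Centre of the top of the round blue knob in the middle of the well: 28 mm in diameter, upright axis, 27 mm tall, top 10 mm below the well's rim (65 mm above the bench). The ring between knob and well wall is 33 mm wide: all the room there is for a finger. A white line on top shows its turning.
- knob (a joint): Knob angle, rad, 0 to 3.0, grows clockwise from above; starts at 0 to 0.3. Clockwise closes the clamp 12 mm per rad. Steady drag 0.24 N m, which also holds the clamp closed when let go; a clamping force F adds 0.012 m x F (0.084 N m at 7 N, 0.18 at 15 N). Full closing is up to 2.4 rad: more than one grasp.
- shoe: Orange clamp shoe, 40 mm wide in x, 27 to 63 mm above the bench, on a steel rod. Origin in the middle of its jar-side face, at unit y = -35 mm when the knob reads 0. Sprung on the rod: once the pad stops the jar, the shoe stops, and each further mm of closing (0.083 rad of knob) adds 4 N; 7 to 15 N is 1.8 to 3.8 mm. Over 21 N cracks the jar.
- jar_blue: Round clear specimen jar with a BLUE lid, standing loose on the bench: 44 mm in diameter, 64 mm tall with lid (glass body 52 mm, lid 40 mm in diameter), about 0.12 kg. Origin at the centre of its underside, z up.
- jar_white: The same kind of jar with a WHITE lid, a bystander; same origin. It and the blue one may have swapped places.
- tip_box: Grey pipette-tip box with yellow tray, 78 x 115 x 52 mm, a bystander. Origin at the centre of its underside.
- beaker: Empty glass beaker, 70 mm in diameter, 85 mm tall, a bystander. Origin at the centre of its underside.

How it is judged:
By the outcome, as a careful person would: the job done as asked, in the order asked, and still so for the second after the job is handed in, with the robot touching nothing.
It also fails if it takes over 72 s, if anything falls off the work surface, if the arm or the gripper's body presses on something with over 40 N, if the wrist force passes 120 N, or if a joint passes its speed limit or range.

## Working session

There is one attempt and no reset: what is moved stays moved. The work goes in short steps, Python scripts to look and compute and a shell command to move; the robot and the scene stay as the last step left them, time stands still between calls to the robot, and variables do not carry over. Pictures are saved under pics/ and viewed, about 8 in all and at most 12, crops included, and the job is handed in when it is done.

```bash
mkdir -p pics; cat > h.py <<'E'
import numpy as np, cv2
from workcell import env
from scipy.spatial.transform import Rotation as R
def ray(f,uv):
    K=np.array(f["intrinsics"]);E=np.array(f["extrinsics"])
    p=cv2.undistortPoints(np.array([[uv]],float),K,np.array([f["k1"],0,0,0.]))[0,0]
    d=E[:3,:3]@np.array([p[0],p[1],1]);return E[:3,3],d
def atz(f,uv,z):
    o,d=ray(f,uv);return o+d*(z-o[2])/d[2]
def proj(f,P):
    K=np.array(f["intrinsics"]);E=np.linalg.inv(np.array(f["extrinsics"]))
    return cv2.projectPoints(np.array([P],float).reshape(-1,1,3),cv2.Rodrigues(E[:3,:3])[0],E[:3,3],K,np.array([f["k1"],0,0,0.]))[0][:,0]
def save(f,n,crop=None,s=1):
    im=f["frame"][:,:,::-1]
    if crop:im=im[crop[1]:crop[3],crop[0]:crop[2]]
    cv2.imwrite("pics/"+n,cv2.resize(im,None,fx=s,fy=s,interpolation=cv2.INTER_CUBIC))
E
python3 - <<'E'
from h import *
Z=dict(unit=0,bay=20,well=32,knob_top=65,shoe=45,jar_blue=0,jar_white=0,tip_box=0,beaker=0)
ims=[]
for c in("top","scene"):
    f=env.grab_frame(c);ims.append(f["frame"])
    print(c,np.round(np.array(f["extrinsics"])[:3,3]))
    for n,z in Z.items():
        for r in env.pinpoint(c,n)[:2]:
            print(n,round(r["confidence"],2),np.round(r["uv"]),np.round(atz(f,r["uv"],z),1))
cv2.imwrite("pics/a.png",cv2.resize(np.vstack(ims)[:,:,::-1],(480,600)))
cv2.imwrite("pics/top.png",ims[0][:,:,::-1])
print(env.state())
E
```

```text
top [ 488.  -31. 1398.]
unit 0.79 [333. 230.] [526.3 -86.8   0. ]
bay 0.69 [358. 234.] [ 517.7 -154.4   20. ]
well 0.72 [307. 234.] [513.4 -16.3  32. ]
knob_top 0.58 [302. 233.] [514.   -4.4  65. ]
shoe 0.62 [344. 236.] [ 509.  -113.7   45. ]
jar_blue 0.71 [218. 208.] [577.8 228.    0. ]
jar_blue 0.67 [224. 248.] [468.8 210.1   0. ]
jar_white 0.69 [218. 207.] [579.2 228.4   0. ]
tip_box 0.73 [270. 130.] [799.3  92.8   0. ]
beaker 0.82 [430. 278.] [ 400.8 -356.6    0. ]
scene [ 952. -625.  561.]
unit 0.87 [297. 238.] [523.5 -91.8   0. ]
unit 0.26 [313. 198.] [457.6  68.1   0. ]
bay 0.93 [280. 250.] [ 530.4 -162.8   20. ]
bay 0.55 [382. 181.] [588.8 211.2  20. ]
knob_top 0.49 [314. 196.] [512.5  -3.7  65. ]
shoe 0.7 [285. 231.] [ 520.4 -128.4   45. ]
jar_blue 0.87 [344. 175.] [464.7 217.    0. ]
jar_blue 0.35 [313. 210.] [488.7  21.1   0. ]
jar_white 0.92 [382. 181.] [575.8 243.1   0. ]
tip_box 0.97 [440. 236.] [797.  95.   0.]
beaker 0.78 [174. 287.] [ 406.7 -350.2    0. ]
{'time_s': 1.0, 'qpos': array([-6.65764073e+01,  1.83117398e+01,  8.96380208e+01, -1.67577154e-03,
        7.20444713e+01, -1.14543125e+00]), 'qvel': array([-0.03031264,  0.0222677 ,  0.02966605, -0.01057608, -0.04731107,
       -0.01616873]), 'effort': array([-2.36445624e-05, -4.12356341e+01, -2.32234186e+01,  7.28774909e-02,
        3.76660656e-02, -1.36841024e-05]), 'ee_pos': array([ 239.08124355, -522.9417848 ,  404.78417968]), 'ee_rot': array([1.79994265e+02, 1.70919357e-03, 2.45695404e+01]), 'force': array([ 0.49490203, -0.63113593,  0.12197618]), 'torque': array([ 0.0181466 , -0.02766936,  0.01430291]), 'gripper_width': 91.12879151759564}
```

View pics/top.png

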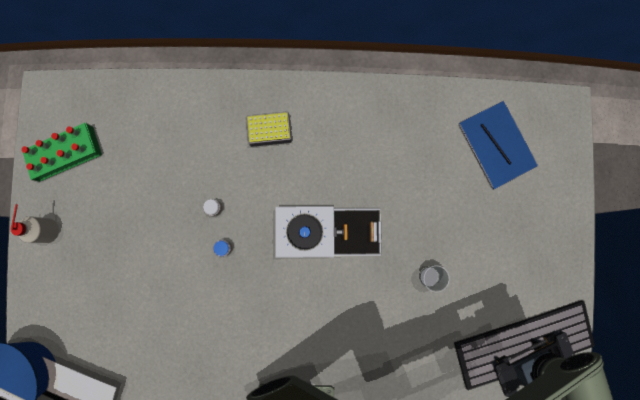

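The top view shows the unit at columns 275–381, with its knob at (304,232). The blue-lidded jar is at (222,248) and the white one at (212,207). The networks agree with this, so I'll twist to about yaw 90 and fly over the unit.

```bash
A='{"gripper":100,"travel":[0,0,0],"twist":-0.1142}'
python3 -m handwheel '[{"gripper":100,"travel":[0,0,0],"twist":-0.1142},{"gripper":100,"travel":[0,0,0],"twist":-0.1142},{"gripper":100,"travel":[0,0,0],"twist":-0.1142},{"gripper":100,"travel":[0,0,0],"twist":-0.1142},{"gripper":100,"travel":[0,0,0],"twist":-0.1142}]' >/dev/null
python3 -m handwheel '[{"gripper":100,"travel":[0,0,0],"twist":-0.1142},{"gripper":100,"travel":[0,0,0],"twist":-0.1142},{"gripper":100,"travel":[0,0,0],"twist":-0.1142},{"gripper":100,"travel":[0,0,0],"twist":-0.1142},{"gripper":100,"travel":[0,0,0],"twist":-0.1142}]'
python3 -m handwheel '[{"gripper":100,"travel":[0.0356,0.0185,0],"twist":0},{"gripper":100,"travel":[0.0356,0.0185,0],"twist":0},{"gripper":100,"travel":[0.0356,0.0185,0],"twist":0},{"gripper":100,"travel":[0.0356,0.0185,0],"twist":0},{"gripper":100,"travel":[0.0356,0.0185,0],"twist":0}]' >/dev/null
python3 -m handwheel '[{"gripper":65,"travel":[0.0356,0.0185,0],"twist":0},{"gripper":65,"travel":[0.0356,0.0185,0],"twist":0},{"gripper":65,"travel":[0.0356,0.0185,0],"twist":0},{"gripper":65,"travel":[0.0356,0.0185,0],"twist":0},{"gripper":65,"travel":[0.0356,0.0185,0],"twist":0}]' >/dev/null
python3 -m handwheel '[{"gripper":65,"travel":[0.0356,0.0185,0],"twist":0},{"gripper":65,"travel":[0.0356,0.0185,0],"twist":0},{"gripper":65,"travel":[0.0356,0.0185,0],"twist":0},{"gripper":65,"travel":[0,0,0],"twist":0},{"gripper":65,"travel":[0,0,0],"twist":0}]'
cat > look.py <<'E'
import sys
from h import *
f=env.grab_frame("wrist");save(f,sys.argv[1])
E=np.array(f["extrinsics"]);print(np.round(E,3).tolist())
Z=dict(unit=0,bay=20,well=32,knob_top=65,shoe=45,jar_blue=0,jar_white=0)
for n,z in Z.items():
    for r in env.pinpoint("wrist",n)[:2]:
        print(n,round(r["confidence"],2),np.round(r["uv"],1),np.round(atz(f,r["uv"],z),1))
s=env.state();print(s["ee_pos"],s["ee_rot"],s["time_s"])
E
python3 look.py w1.png
```

```text
time_s: 1.83
ee_pos: [239.1, -522.9, 404.8]
ee_rot: [180.0, 0.0, 90.3]
force: [0.5, 0.2, -0.7]
gripper_width: 90.9
time_s: 3.08
ee_pos: [480.2, -58.4, 404.6]
ee_rot: [-180.0, 0.0, 90.3]
force: [-0.4, -0.6, -0.3]
gripper_width: 59.0
[[1.0, 0.005, 0.001, 481.45], [0.005, -0.962, -0.272, 17.573], [-0.0, 0.272, -0.962, 384.592], [0.0, 0.0, 0.0, 1.0]]
unit 0.85 [349.  199.6] [521.9 -91.3   0. ]
bay 0.92 [350.  253.5] [ 523.4 -156.6   20. ]
bay 0.75 [583.4  47.6] [776.1  91.1  20. ]
well 0.94 [351.8 141.7] [519.5 -15.5  32. ]
knob_top 0.88 [357.8 141.4] [522.  -12.1  65. ]
knob_top 0.34 [583.  45.] [738.9  84.3  65. ]
shoe 0.81 [354.9 235.5] [ 525.4 -121.8   45. ]
[479.22028289 -61.12814397 404.85209483] [1.79989343e+02 9.12522253e-03 8.98871685e+01] 3.4833
```

View pics/w1.png

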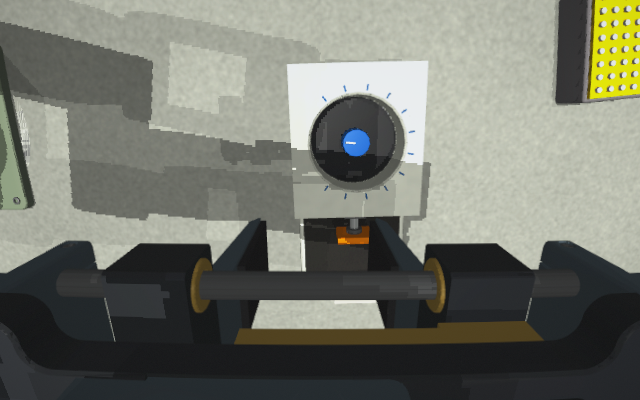

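The wrist view shows the housing's top corners at about (288,65), (427,61), (423,218) and (295,217). The knob is at (356,142), its white line pointing left.

```bash
python3 -m handwheel '[{"gripper":65,"travel":[0.035,-0.003,0],"twist":0},{"gripper":65,"travel":[0.035,-0.003,0],"twist":0},{"gripper":65,"travel":[0.035,-0.003,0],"twist":0},{"gripper":65,"travel":[0.035,-0.003,0],"twist":0},{"gripper":65,"travel":[0,0,0],"twist":0}]'
python3 - <<'E'
import json
from h import *
E=np.array([[1.0,.005,.001,481.45],[.005,-.962,-.272,17.573],[0,.272,-.962,384.592],[0,0,0,1]])
f=env.grab_frame("wrist");f1=dict(f);f1["extrinsics"]=E
im=cv2.imread("pics/w1.png")
# refine corners
pts=np.array([[288,65],[427,61],[427,218],[296,217]],np.float32)
g=cv2.cvtColor(im,cv2.COLOR_BGR2GRAY)
q=cv2.cornerSubPix(g,pts.reshape(-1,1,2).copy(),(5,5),(-1,-1),(3,50,.01))[:,0]
print(q)
P=np.array([atz(f1,p,75) for p in q]);print(np.round(P,1))
for a,b in((0,1),(1,2),(2,3),(3,0)):print(np.linalg.norm(P[a]-P[b]),np.degrees(np.arctan2(*(P[b]-P[a])[1::-1])))
# black well mask rim ellipse
save(f,"w2.png")
for r in env.pinpoint("wrist","jar_blue")[:2]:print(r["confidence"],r["uv"],atz(f,r["uv"],0))
for r in env.pinpoint("wrist","jar_white")[:2]:print(r["confidence"],r["uv"],atz(f,r["uv"],0))
hsv=cv2.cvtColor(f["frame"],cv2.COLOR_RGB2HSV)
m=cv2.inRange(hsv,(100,120,80),(125,255,255));n,l,s,c=cv2.connectedComponentsWithStats(m)
for i in range(1,n):
    if s[i,4]>150:print("blue",s[i],c[i],atz(f,c[i],64))
E
```

```text
time_s: 3.9
ee_pos: [467.0, 83.5, 404.9]
ee_rot: [180.0, -0.2, 90.2]
force: [-0.1, -0.0, 0.3]
gripper_width: 59.7
[[286.47598   63.691975]
 [427.72205   60.268944]
 [425.62158  216.65671 ]
 [296.       217.      ]]
[[452.6  59.4  75. ]
 [582.7  63.7  75. ]
 [594.7 -88.2  75. ]
 [459.5 -89.1  75. ]]
130.16420642003254 1.9044167894265502
152.39164410652003 -85.45364109724392
135.24329171411495 -179.6005954176236
148.6909259160177 92.67200652197438
0.76 [319.5, 72.7] [470.36738937 203.22181884   0.        ]
0.64 [357.2, 259.1] [ 5.22495508e+02 -3.11087786e+01 -5.68434189e-14]
0.88 [415.3, 42.5] [578.64124645 236.91296748   0.        ]
blue [ 301   43   41   43 1389] [320.80201584  64.1087113 ] [471.21686349 203.74940226  64.        ]
blue [350 251  18  21 285] [359.28421053 261.62105263] [515.96038497  -2.52599538  64.        ]
```

View pics/w2.png

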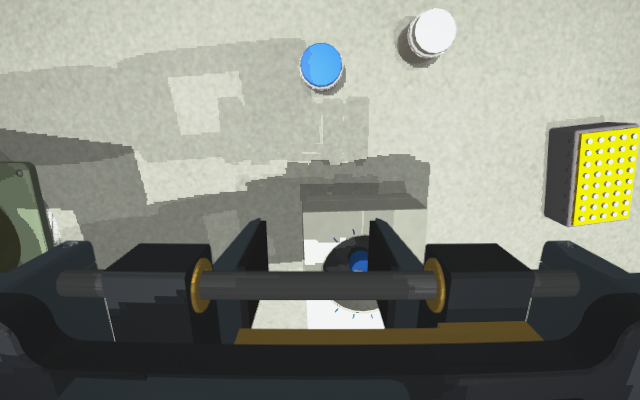

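The blue jar's lid is at (321,64) and the white one at (433,32). That puts the blue jar near (471,204), so I'll move over it, down to TCP z about 320, and check from there.

```bash
python3 -m handwheel '[{"gripper":70,"travel":[0.031,0.001,0.02],"twist":0},{"gripper":70,"travel":[0.031,0.001,0.02],"twist":0},{"gripper":70,"travel":[0.031,0.001,0.02],"twist":0},{"gripper":70,"travel":[0.031,0,0.02],"twist":0},{"gripper":70,"travel":[0,0,0.005],"twist":0}]'
python3 -m handwheel '[{"gripper":70,"travel":[0,0,0],"twist":0},{"gripper":70,"travel":[0,0,0],"twist":0}]' 10
python3 - <<'E'
from h import *
f=env.grab_frame("wrist");save(f,"w3.png")
for n in("jar_blue","jar_white"):
  for r in env.pinpoint("wrist",n)[:2]:print(n,r["confidence"],r["uv"],atz(f,r["uv"],0))
hsv=cv2.cvtColor(f["frame"],cv2.COLOR_RGB2HSV)
m=cv2.inRange(hsv,(100,120,80),(125,255,255));n,l,s,c=cv2.connectedComponentsWithStats(m)
for i in range(1,n):
    if s[i,4]>150:print("blue",s[i],c[i],atz(f,c[i],64))
s=env.state();print(s["ee_pos"],s["ee_rot"],s["time_s"])
E
```

```text
time_s: 4.47
ee_pos: [470.6, 205.7, 316.8]
ee_rot: [-179.8, -0.0, 90.0]
force: [-0.6, -0.4, 0.1]
gripper_width: 63.8
time_s: 4.63
ee_pos: [471.1, 202.5, 319.7]
ee_rot: [-180.0, 0.1, 89.9]
force: [0.2, 0.1, 1.0]
gripper_width: 64.0
jar_blue 0.95 [314.4, 191.1] [469.49499418 201.98268127   0.        ]
jar_white 0.9 [427.2, 154.3] [577.48973945 238.32071429   0.        ]
blue [ 292  183   49   49 1933] [315.89239524 207.0998448 ] [471.31933732 205.41037957  64.        ]
[471.09732903 202.46290358 320.80065323] [ 1.79891407e+02 -2.02109973e-02  8.98714108e+01] 4.7833
```

View pics/w3.png

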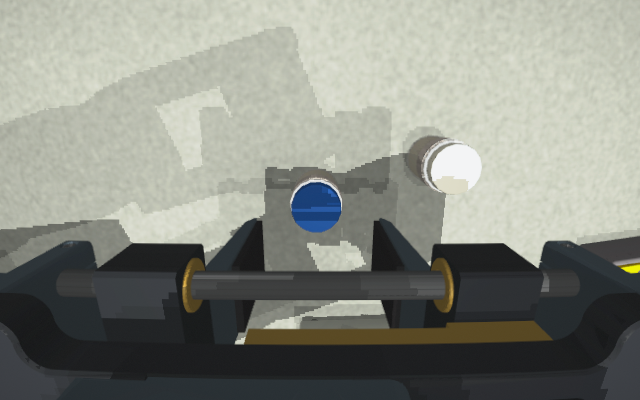

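The blue lid is at (316,207), between fingers centred at about 319, and the white jar is clear to the right. I'll descend and grip.

```bash
python3 -m handwheel '[{"gripper":70,"travel":[0.002,0,0.03],"twist":0},{"gripper":70,"travel":[0,0,0.03],"twist":0},{"gripper":70,"travel":[0,0,0.03],"twist":0},{"gripper":70,"travel":[0,0,0.025],"twist":0},{"gripper":70,"travel":[0,0,0],"twist":0}]'
python3 -m handwheel '[{"gripper":35,"travel":[0,0,0],"twist":0},{"gripper":35,"travel":[0,0,0],"twist":0},{"gripper":35,"travel":[0,0,0],"twist":0},{"gripper":35,"travel":[0,0,0],"twist":0},{"gripper":35,"travel":[0,0,0],"twist":0}]' 12
python3 -m handwheel '[{"gripper":35,"travel":[0,0,0],"twist":0},{"gripper":35,"travel":[0,0,0],"twist":0}]'
```

```text
time_s: 5.2
ee_pos: [469.3, 204.3, 201.6]
ee_rot: [-179.6, 0.2, 89.9]
force: [0.0, -0.1, 0.2]
gripper_width: 63.9
time_s: 5.62
ee_pos: [471.3, 206.0, 206.7]
ee_rot: [179.8, -0.1, 90.0]
force: [-1.2, -0.9, 7.8]
gripper_width: 43.7
time_s: 5.78
ee_pos: [471.2, 206.0, 206.7]
ee_rot: [179.8, -0.1, 90.0]
force: [-0.6, -1.7, 7.8]
gripper_width: 44.0
```

Gripped at 44 mm. Now I'll lift and carry over the housing to above the bay.

```bash
python3 -m handwheel '[{"gripper":35,"travel":[0,0,-0.02],"twist":0},{"gripper":35,"travel":[0,0,-0.035],"twist":0},{"gripper":35,"travel":[0,0,-0.035],"twist":0},{"gripper":35,"travel":[0,0,-0.035],"twist":-0.02},{"gripper":35,"travel":[-0.02,0.003,0],"twist":-0.02}]'
python3 -m handwheel '[{"gripper":35,"travel":[-0.035,0.006,0],"twist":0},{"gripper":35,"travel":[-0.035,0.006,0],"twist":0},{"gripper":35,"travel":[-0.035,0.005,0],"twist":0},{"gripper":35,"travel":[-0.035,0.005,0],"twist":0},{"gripper":35,"travel":[-0.035,0.005,0],"twist":0}]'
python3 -m handwheel '[{"gripper":35,"travel":[-0.035,0.004,0],"twist":0},{"gripper":35,"travel":[-0.035,0.004,0],"twist":0},{"gripper":35,"travel":[-0.035,0.004,0],"twist":0},{"gripper":35,"travel":[-0.035,0.004,0],"twist":0},{"gripper":35,"travel":[-0.02,0,0],"twist":0}]'
python3 -m handwheel '[{"gripper":35,"travel":[0,0,0],"twist":0},{"gripper":35,"travel":[0,0,0],"twist":0},{"gripper":35,"travel":[0,0,0],"twist":0},{"gripper":35,"travel":[0,0,0],"twist":0}]'
python3 look.py w4.png
```

```text
time_s: 6.2
ee_pos: [475.5, 188.3, 337.4]
ee_rot: [179.1, -0.4, 92.5]
force: [1.9, -0.1, -0.6]
gripper_width: 43.3
time_s: 6.62
ee_pos: [507.7, 10.6, 330.5]
ee_rot: [179.9, 0.0, 92.3]
force: [1.7, -1.2, -0.2]
gripper_width: 43.5
time_s: 7.03
ee_pos: [530.7, -150.2, 330.5]
ee_rot: [179.9, 0.1, 92.2]
force: [0.9, 0.3, -0.4]
gripper_width: 44.0
time_s: 7.37
ee_pos: [530.1, -146.0, 330.0]
ee_rot: [180.0, -0.0, 92.4]
force: [-0.6, 0.3, -0.5]
gripper_width: 43.7
[[0.999, 0.04, 0.011, 528.58], [0.042, -0.962, -0.271, -70.009], [-0.0, 0.272, -0.962, 309.961], [0.0, 0.0, 0.0, 1.0]]
unit 0.69 [313.  132.3] [525.  -90.3   0. ]
bay 0.93 [311.2 202.9] [ 526.1 -155.5   20. ]
bay 0.5 [312.2 179.1] [ 526.2 -132.2   20. ]
well 0.87 [310.1  39.8] [520.2 -14.2  32. ]
knob_top 0.74 [307.9  27.9] [519.3 -13.   65. ]
shoe 0.75 [309.9 173.6] [ 524.2 -122.1   45. ]
jar_blue 0.98 [314.6 237.7] [ 530.9 -199.7    0. ]
[ 530.37236721 -146.75975123  329.79223994] [1.79995039e+02 5.33212541e-03 9.23215226e+01] 7.7667
```

View pics/w4.png

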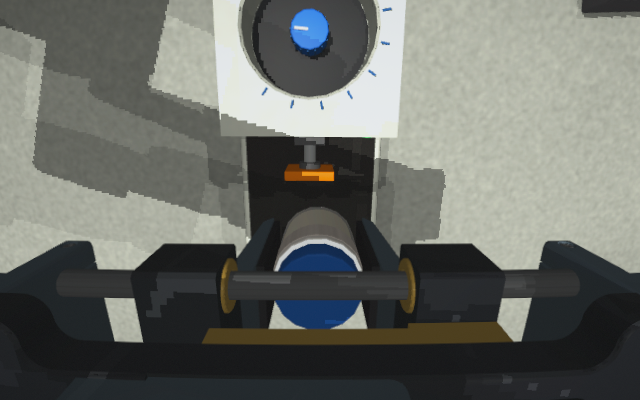

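The jar hangs between the fingers with the shoe ahead at (310,174) and the knob at (310,28). The housing edge runs (221,136)–(397,136), level in the picture, so the tool is aligned with the unit. Next I'll measure the unit from the edge corners.

```bash
python3 - <<'E'
from h import *
f=env.grab_frame("wrist");g=cv2.cvtColor(f["frame"],cv2.COLOR_RGB2GRAY)
q=cv2.cornerSubPix(g,np.array([[[221,136]],[[397,136]]],np.float32),(4,4),(-1,-1),(3,50,.01))[:,0]
P=[atz(f,p,75) for p in q];d=P[1]-P[0];print(q,P,np.linalg.norm(d),np.degrees(np.arctan2(d[1],d[0])))
O=(P[0]+P[1])/2;print("unit0",O)
hsv=cv2.cvtColor(f["frame"],cv2.COLOR_RGB2HSV)
# knob top
m=cv2.inRange(hsv,(100,120,140),(125,255,255));m[80:]=0
c,r=cv2.minEnclosingCircle(cv2.findNonZero(cv2.morphologyEx(m,cv2.MORPH_CLOSE,np.ones((9,9)))));print("knob",c,r,atz(f,c,65))
m=cv2.inRange(hsv,(5,150,120),(22,255,255));m[200:]=0
x,y,w,h=cv2.boundingRect(m);print("shoe box",x,y,w,h)
for uv in((x,y),(x+w,y)):print("shoe top back",atz(f,uv,63))
# columns of shoe colours
for v in range(y-1,y+h+2):print(v,f["frame"][v,[295,310,325]].tolist())
th=np.radians(2.3);u=np.array([np.cos(th),np.sin(th),0]);v=np.array([-np.sin(th),np.cos(th),0])
print("bay",O-66*v,"well",O+75*v)
print(env.state()["ee_pos"])
E
```

```text
[[219.9331  134.70636]
 [396.1953  135.78062]] [array([457.70450774, -90.60363701,  75.        ]), array([587.4751222, -86.0906794,  75.       ])] 129.8490630052378 1.991739511820092
unit0 [522.58981497 -88.34715821  75.        ]
knob (342.2923583984375, 30.3739013671875) 53.1259765625 [544.14720137 -14.51810531  65.        ]
shoe box 284 170 50 10
shoe top back [ 504.15222329 -117.38336428   63.        ]
shoe top back [ 543.81117132 -115.750948     63.        ]
169 [[100, 51, 10], [114, 57, 10], [105, 53, 10]]
170 [[123, 63, 10], [169, 88, 10], [146, 77, 10]]
171 [[148, 76, 10], [233, 147, 28], [233, 139, 15]]
172 [[150, 77, 10], [232, 154, 33], [232, 154, 37]]
173 [[148, 75, 10], [232, 151, 31], [233, 153, 33]]
174 [[149, 75, 10], [226, 141, 23], [233, 150, 29]]
175 [[148, 75, 10], [148, 75, 10], [232, 147, 24]]
176 [[147, 74, 10], [149, 74, 10], [232, 144, 13]]
177 [[146, 73, 10], [147, 74, 10], [233, 143, 10]]
178 [[145, 73, 10], [144, 73, 10], [233, 139, 10]]
179 [[132, 67, 10], [127, 64, 10], [224, 121, 10]]
180 [[31, 30, 28], [34, 28, 26], [36, 29, 25]]
181 [[30, 29, 27], [31, 29, 29], [29, 29, 28]]
bay [ 525.23851327 -154.29398828   75.        ] well [519.57993053 -13.40757857  75.        ]
[ 530.35544774 -146.87948454  329.76043186]
```

Unit at about (522.6,-88.3), yaw about 2.0°; the measured edge length of 129.8 mm and the shoe agree. The bay is at (525.2,-154.3). I'll correct to that and descend in stages.

```bash
python3 -m handwheel '[{"gripper":35,"travel":[-0.007,-0.0055,0.005],"twist":0.003},{"gripper":35,"travel":[0,0,0.025],"twist":0},{"gripper":35,"travel":[0,0,0.025],"twist":0},{"gripper":35,"travel":[0,0,0.02],"twist":0},{"gripper":35,"travel":[0,0,0.01],"twist":0}]'
python3 -m handwheel '[{"gripper":35,"travel":[0,0,0.004],"twist":0},{"gripper":35,"travel":[0,0,0.002],"twist":0},{"gripper":35,"travel":[0,0,0.002],"twist":0},{"gripper":35,"travel":[0,0,0],"twist":0},{"gripper":35,"travel":[0,0,0],"twist":0}]'
python3 look.py w5.png
```

```text
time_s: 8.23
ee_pos: [523.8, -154.5, 242.0]
ee_rot: [-179.7, -0.1, 92.1]
force: [-0.9, -0.1, -2.0]
gripper_width: 43.4
time_s: 8.65
ee_pos: [525.5, -154.4, 237.7]
ee_rot: [179.9, 0.0, 92.1]
force: [-0.1, 0.2, -2.1]
gripper_width: 43.5
[[0.999, 0.036, 0.012, 524.258], [0.038, -0.961, -0.272, -78.476], [0.002, 0.273, -0.962, 217.59], [0.0, 0.0, 0.0, 1.0]]
unit 0.58 [316.8 126.4] [524.5 -88.9   0. ]
shoe 0.76 [314.1 194.2] [ 524.4 -124.4   45. ]
jar_white 0.7 [318.6 238.8] [ 528.9 -170.6    0. ]
[ 525.15594503 -154.28973521  236.89644148] [1.79983931e+02 9.55865993e-03 9.21241304e+01] 9.05
```

View pics/w5.png

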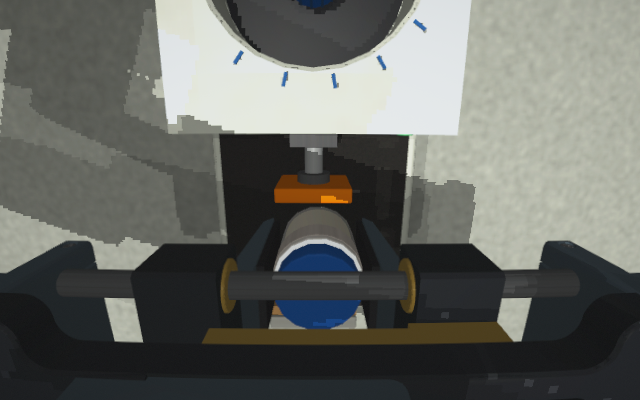

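The jar is centred between the shoe at (313,189) and the pad behind it, with clear gaps. Lowering the last ~10 mm gently.

```bash
python3 -m handwheel '[{"gripper":35,"travel":[0,0,0.003],"twist":0},{"gripper":35,"travel":[0,0,0.002],"twist":0},{"gripper":35,"travel":[0,0,0.002],"twist":0},{"gripper":35,"travel":[0,0,0.001],"twist":0},{"gripper":35,"travel":[0,0,0],"twist":0}]'
python3 -m handwheel '[{"gripper":35,"travel":[0,0,0.001],"twist":0},{"gripper":35,"travel":[0,0,0],"twist":0},{"gripper":35,"travel":[0,0,0],"twist":0}]'
```

```text
time_s: 9.47
ee_pos: [525.0, -154.3, 228.3]
ee_rot: [-180.0, -0.0, 92.1]
force: [1.1, -0.2, -1.7]
gripper_width: 43.7
time_s: 9.72
ee_pos: [525.2, -154.3, 227.7]
ee_rot: [180.0, 0.0, 92.1]
force: [-0.5, -0.5, -1.1]
gripper_width: 43.7
```

```bash
python3 -m handwheel '[{"gripper":35,"travel":[0,0,0.0005],"twist":0},{"gripper":35,"travel":[0,0,0.0005],"twist":0},{"gripper":35,"travel":[0,0,0.0003],"twist":0},{"gripper":35,"travel":[0,0,0],"twist":0}]'
```

```text
time_s: 10.05
ee_pos: [525.1, -154.3, 226.7]
ee_rot: [180.0, 0.0, 92.1]
force: [-1.0, 0.2, 2.7]
gripper_width: 43.6
```

Contact made. I'll release, rise, go over the knob, and wind the wrist back so one grasp covers the full turn.

```bash
python3 -m handwheel '[{"gripper":55,"travel":[0,0,0],"twist":0},{"gripper":70,"travel":[0,0,0],"twist":0},{"gripper":70,"travel":[0,0,0],"twist":0},{"gripper":70,"travel":[0,0,0],"twist":0},{"gripper":70,"travel":[0,0,0],"twist":0}]'
python3 -m handwheel '[{"gripper":70,"travel":[0,0,-0.01],"twist":0},{"gripper":70,"travel":[0,0,-0.025],"twist":0},{"gripper":70,"travel":[0,0,-0.035],"twist":0},{"gripper":70,"travel":[0,0,-0.03],"twist":0},{"gripper":70,"travel":[0.021,0,0],"twist":0}]'
python3 -m handwheel '[{"gripper":48,"travel":[0.03,0,0],"twist":0},{"gripper":48,"travel":[0.03,0,0],"twist":0},{"gripper":48,"travel":[0.03,0,0],"twist":0},{"gripper":48,"travel":[0.03,0,0],"twist":0},{"gripper":48,"travel":[0,0,0],"twist":-0.124}]'
python3 -m handwheel '[{"gripper":48,"travel":[0,0,0],"twist":-0.124},{"gripper":48,"travel":[0,0,0],"twist":-0.124},{"gripper":48,"travel":[0,0,0],"twist":-0.124},{"gripper":48,"travel":[0,0,0],"twist":-0.124},{"gripper":48,"travel":[0,0,0],"twist":-0.124}]'
python3 -m handwheel '[{"gripper":48,"travel":[0,0,0],"twist":-0.124},{"gripper":48,"travel":[0,0,0],"twist":-0.124},{"gripper":48,"travel":[0,0,0],"twist":-0.124},{"gripper":48,"travel":[0,0,0],"twist":-0.124},{"gripper":48,"travel":[0,0,0],"twist":0}]'
python3 -m handwheel '[{"gripper":48,"travel":[0,0,0],"twist":0},{"gripper":48,"travel":[0,0,0],"twist":0}]'
python3 look.py w6.png; python3 -c "
from h import *
print(env.state()['qpos'])"
```

```text
time_s: 10.47
ee_pos: [525.1, -154.3, 226.4]
ee_rot: [180.0, 0.0, 92.1]
force: [-0.1, 0.4, -0.1]
gripper_width: 64.0
time_s: 10.88
ee_pos: [526.3, -135.6, 333.5]
ee_rot: [179.2, 0.3, 92.0]
force: [1.0, 0.5, -1.4]
gripper_width: 64.2
time_s: 11.3
ee_pos: [519.4, -9.6, 327.3]
ee_rot: [179.9, -0.1, 99.5]
force: [-0.3, -0.9, 0.3]
gripper_width: 44.1
time_s: 11.72
ee_pos: [519.8, -13.3, 327.2]
ee_rot: [180.0, 0.0, 135.1]
force: [1.4, 0.3, 0.4]
gripper_width: 43.9
time_s: 12.13
ee_pos: [519.9, -13.4, 327.2]
ee_rot: [180.0, 0.0, 163.3]
force: [-0.2, -0.0, 0.6]
gripper_width: 44.0
time_s: 12.3
ee_pos: [519.9, -13.4, 326.8]
ee_rot: [180.0, 0.0, 163.0]
force: [0.6, -0.4, -0.1]
gripper_width: 43.5
[[0.291, 0.921, 0.26, 448.156], [0.957, -0.28, -0.08, 8.345], [-0.0, 0.272, -0.962, 306.773], [0.0, 0.0, 0.0, 1.0]]
unit 0.68 [249.7 214.1] [525.8 -88.4   0. ]
unit 0.32 [569.1 173. ] [579.2 237.4   0. ]
well 0.61 [316.4 196.2] [519.3 -14.5  32. ]
knob_top 0.71 [316.5 207.3] [519.6 -14.4  65. ]
shoe 0.86 [202.4 238.8] [ 524.1 -123.5   45. ]
jar_blue 0.9 [178.6 241.2] [ 532.3 -171.9    0. ]
jar_blue 0.57 [201.4 237.2] [ 535.1 -146.5    0. ]
jar_white 0.74 [566.7 173.3] [578.8 234.8   0. ]
jar_white 0.45 [247.8 210.6] [521.7 -88.9   0. ]
[519.90284247 -13.40150112 326.40396822] [-1.79993577e+02 -2.19477118e-03  1.63148077e+02] 12.7
[-2.74203358e+00  1.71272595e+01  1.03576853e+02 -6.62201221e-03
  5.92995821e+01 -7.58867297e+01]
```

View pics/w6.png

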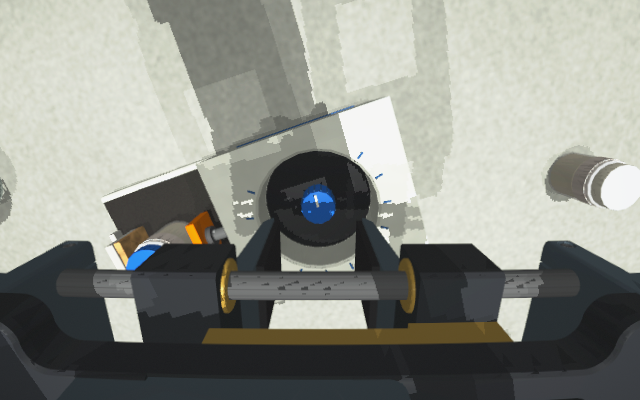

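The jar stands upright in the bay between shoe and pad at (145,255). The knob at (319,207) is centred between the fingers, which have well clearance. Descending into the well, easing off at the end.

```bash
python3 -m handwheel '[{"gripper":48,"travel":[0,0,0.02],"twist":0},{"gripper":48,"travel":[0,0,0.025],"twist":0},{"gripper":48,"travel":[0,0,0.02],"twist":0},{"gripper":48,"travel":[0,0,0.01],"twist":0},{"gripper":48,"travel":[0,0,0.005],"twist":0}]'
python3 -m handwheel '[{"gripper":48,"travel":[0,0,0.005],"twist":0},{"gripper":48,"travel":[0,0,0.003],"twist":0},{"gripper":48,"travel":[0,0,0.003],"twist":0},{"gripper":48,"travel":[0,0,0],"twist":0},{"gripper":48,"travel":[0,0,0],"twist":0}]'
python3 -m handwheel '[{"gripper":38,"travel":[0,0,0],"twist":0},{"gripper":20,"travel":[0,0,0],"twist":0},{"gripper":20,"travel":[0,0,0],"twist":0},{"gripper":20,"travel":[0,0,0],"twist":0},{"gripper":20,"travel":[0,0,0],"twist":0}]' 45
python3 -c "
from h import *
s=env.state();print(s['torque'],s['force'],s['ee_rot'])"
```

```text
time_s: 13.12
ee_pos: [519.5, -13.4, 245.0]
ee_rot: [-180.0, -0.2, 163.2]
force: [0.3, -0.7, -0.4]
gripper_width: 43.4
time_s: 13.53
ee_pos: [520.1, -13.4, 235.9]
ee_rot: [180.0, 0.1, 163.2]
force: [-0.5, -0.9, 0.5]
gripper_width: 43.5
time_s: 13.95
ee_pos: [520.1, -13.3, 235.8]
ee_rot: [180.0, 0.0, 163.2]
force: [0.1, 0.9, 2.1]
gripper_width: 26.8
[ 0.35214637 -0.11739038  0.00129887] [0.10997468 0.94204064 2.13856028] [1.79968844e+02 4.17953812e-02 1.63150891e+02]
```

The knob is held. Turning clockwise while watching the torque.

```bash
cat > t.py <<'E'
from h import *
s=env.state();print("Tz",round(s['torque'][2],3),"F",np.round(s['force'],1),"yaw",round(s['ee_rot'][2],2),"w",round(s['gripper_width'],1),s['time_s'])
E
python3 -m handwheel '[{"gripper":20,"travel":[0,0,0],"twist":0.05},{"gripper":20,"travel":[0,0,0],"twist":0.08},{"gripper":20,"travel":[0,0,0],"twist":0.08},{"gripper":20,"travel":[0,0,0],"twist":0.08},{"gripper":20,"travel":[0,0,0],"twist":0.08}]'>/dev/null; python3 t.py
python3 -m handwheel '[{"gripper":20,"travel":[0,0,0],"twist":0.08},{"gripper":20,"travel":[0,0,0],"twist":0.08},{"gripper":20,"travel":[0,0,0],"twist":0.08},{"gripper":20,"travel":[0,0,0],"twist":0.08},{"gripper":20,"travel":[0,0,0],"twist":0.08}]'>/dev/null; python3 t.py
python3 -m handwheel '[{"gripper":20,"travel":[0,0,0],"twist":0.05},{"gripper":20,"travel":[0,0,0],"twist":0.05},{"gripper":20,"travel":[0,0,0],"twist":0.05},{"gripper":20,"travel":[0,0,0],"twist":0.03}]'; python3 t.py
python3 -c "
from h import *
f=env.grab_frame('wrist');save(f,'w7.png')
for n in('shoe','jar_blue'):
  for r in env.pinpoint('wrist',n)[:2]:print(n,r['confidence'],r['uv'],atz(f,r['uv'],45 if n=='shoe' else 20))"
```

```text
Tz 0.247 F [-1.4 -0.7  3.3] yaw 141.82 w 26.6 14.3667
Tz 0.24 F [-2.3 -3.   3.7] yaw 118.93 w 27.2 14.7833
time_s: 15.12
ee_pos: [519.4, -13.9, 235.8]
ee_rot: [-179.9, 0.1, 108.7]
force: [-2.4, -3.4, 4.6]
gripper_width: 26.9
Tz 0.325 F [-2.4 -3.4  4.6] yaw 108.72 w 26.9 15.1167
jar_blue 0.64 [293.1, 305.0] [522.68940465 -75.0615279   20.        ]
```

View pics/w7.png

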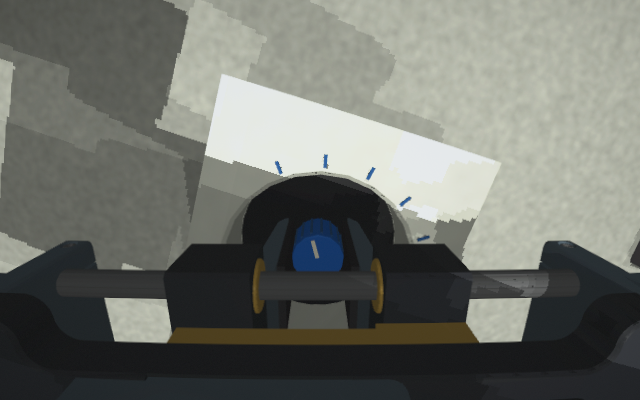

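The white line has stayed fixed relative to the fingers at (315,249), so there's no visible slip. Tz reads 0.325, so I'll check whether that's noise or contact, then take small steps.

```bash
for i in 1 2 3; do python3 -m handwheel '[{"gripper":20,"travel":[0,0,0],"twist":0}]' >/dev/null; python3 t.py; done
for i in 1 2 3 4; do python3 -m handwheel '[{"gripper":20,"travel":[0,0,0],"twist":0.02}]' >/dev/null; python3 t.py; done
```

```text
Tz 0.171 F [-2.7 -3.4  5.4] yaw 108.84 w 26.8 15.35
Tz 0.098 F [-2.9 -3.8  4.9] yaw 108.84 w 27.2 15.4333
Tz 0.121 F [-3.5 -4.2  5.5] yaw 108.84 w 27.0 15.5167
Tz 0.23 F [-2.7 -3.6  6.5] yaw 107.71 w 27.2 15.6
Tz 0.224 F [-2.1 -3.1  5.9] yaw 106.53 w 26.7 15.6833
Tz 0.244 F [-2.4 -3.4  6.3] yaw 105.39 w 27.1 15.7667
Tz 0.287 F [-3.5 -3.4  6.5] yaw 104.24 w 27.2 15.85
```

That was noise; moving torque is still about 0.24. I'll continue in chunks too small to overshoot (0.2 rad is at most 9.6 N).

```bash
for i in 1 2 3 4 5 6 7 8; do python3 -m handwheel '[{"gripper":20,"travel":[0,0,0],"twist":0.025}]' >/dev/null; python3 t.py; done
```

```text
Tz 0.221 F [-2.4 -3.4  6.8] yaw 102.8 w 27.2 15.9333
Tz 0.233 F [-3.7 -2.8  6.8] yaw 101.36 w 27.0 16.0167
Tz 0.239 F [-3.1 -3.4  6.3] yaw 99.93 w 27.1 16.1
Tz 0.252 F [-1.9 -3.4  5.8] yaw 98.5 w 27.0 16.1833
Tz 0.264 F [-3.8 -3.8  5. ] yaw 97.07 w 27.0 16.2667
Tz 0.243 F [-3.5 -4.   6.2] yaw 95.63 w 27.0 16.35
Tz 0.261 F [-4.2 -3.4  6.9] yaw 94.2 w 26.8 16.4333
Tz 0.292 F [-4.  -3.7  6.8] yaw 92.77 w 27.3 16.5167
```

```bash
for i in 1 2 3 4 5 6; do python3 -m handwheel '[{"gripper":20,"travel":[0,0,0],"twist":0.02}]' >/dev/null; python3 t.py; done
```

```text
Tz 0.236 F [-4.  -4.2  6.2] yaw 91.63 w 27.2 16.6
Tz 0.298 F [-4.9 -4.6  6.2] yaw 90.49 w 26.8 16.6833
Tz 0.26 F [-3.4 -3.9  6.8] yaw 89.35 w 27.1 16.7667
Tz 0.289 F [-4.1 -3.   5.9] yaw 88.2 w 26.8 16.85
Tz 0.218 F [-4.5 -3.2  7.3] yaw 87.06 w 26.7 16.9333
Tz 0.247 F [-4.5 -4.3  7.2] yaw 85.91 w 27.2 17.0167
```

```bash
for i in 1 2 3 4 5 6 7 8; do python3 -m handwheel '[{"gripper":20,"travel":[0,0,0],"twist":0.02}]' >/dev/null; python3 t.py; done
```

```text
Tz 0.301 F [-5.1 -3.7  6.8] yaw 84.76 w 27.0 17.1
Tz 0.24 F [-4.5 -3.6  6.7] yaw 83.62 w 27.0 17.1833
Tz 0.312 F [-4.  -3.8  7.4] yaw 82.47 w 26.9 17.2667
Tz 0.29 F [-4.1 -4.2  7.7] yaw 81.33 w 26.9 17.35
Tz 0.284 F [-5.3 -3.4  7.9] yaw 80.18 w 26.9 17.4333
Tz 0.229 F [-5.  -4.   8.1] yaw 79.03 w 27.0 17.5167
Tz 0.268 F [-4.3 -4.3  6.9] yaw 77.89 w 26.9 17.6
Tz 0.309 F [-5.  -3.6  7.7] yaw 76.74 w 26.9 17.6833
```

```bash
for i in 1 2 3 4 5 6; do python3 -m handwheel '[{"gripper":20,"travel":[0,0,0],"twist":0.02}]' >/dev/null; python3 t.py; done
```

```text
Tz 0.229 F [-4.8 -4.3  8. ] yaw 75.59 w 27.2 17.7667
Tz 0.314 F [-5.  -2.5  8.2] yaw 74.45 w 27.1 17.85
Tz 0.262 F [-5.6 -4.   8.1] yaw 73.3 w 27.0 17.9333
Tz 0.288 F [-5.3 -3.3  7.1] yaw 72.16 w 27.1 18.0167
Tz 0.223 F [-5.3 -3.4  6.7] yaw 71.01 w 26.9 18.1
Tz 0.264 F [-5.1 -2.7  7.8] yaw 69.87 w 26.8 18.1833
```

```bash
for i in 1 2 3 4 5 6 7; do python3 -m handwheel '[{"gripper":20,"travel":[0,0,0],"twist":0.02}]' >/dev/null; python3 t.py; done
python3 -c "
from h import *
a=env.grab_frame('wrist');b=env.grab_frame('scene')
im=np.hstack([cv2.resize(a['frame'][180:320,230:410],(360,280)),cv2.resize(b['frame'][190:290,250:350],(280,280),interpolation=cv2.INTER_CUBIC)])
cv2.imwrite('pics/w8.png',im[:,:,::-1])"
```

```text
Tz 0.287 F [-4.7 -3.7  7.5] yaw 68.72 w 27.0 18.2667
Tz 0.28 F [-6.2 -3.8  7.8] yaw 67.58 w 26.8 18.35
Tz 0.346 F [-4.6 -2.9  7.8] yaw 66.43 w 27.0 18.4333
Tz 0.374 F [-5.8 -3.2  8.1] yaw 65.29 w 27.0 18.5167
Tz 0.362 F [-5.2 -3.   8.1] yaw 64.15 w 26.9 18.6
Tz 0.374 F [-6.2 -1.6  8. ] yaw 63.01 w 27.2 18.6833
Tz 0.356 F [-6.6 -2.1  8.5] yaw 61.86 w 26.7 18.7667
```

View pics/w8.png

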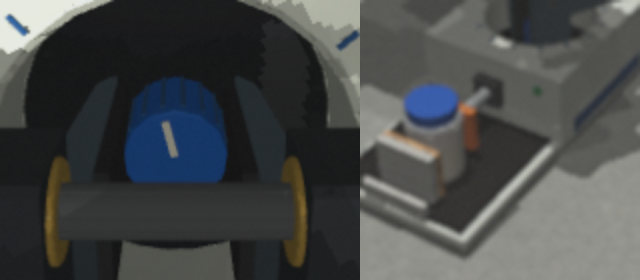

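The scene crop shows the jar upright, closed between the shoe (right) and the cork pad (left). The knob's line is still fixed relative to the fingers. Torque has risen, so I'll fit the contact angle.

```bash
cat > fit.py <<'E'
import numpy as np
T=[.230,.224,.244,.287,.221,.233,.239,.252,.264,.243,.261,.292,.236,.298,.26,.289,.218,.247,.301,.24,.312,.29,.284,.229,.268,.309,.229,.314,.262,.288,.223,.264,.287,.28,.346,.374,.362,.374,.356]
Y=[107.71,106.53,105.39,104.24,102.8,101.36,99.93,98.5,97.07,95.63,94.2,92.77,91.63,90.49,89.35,88.2,87.06,85.91,84.76,83.62,82.47,81.33,80.18,79.03,77.89,76.74,75.59,74.45,73.3,72.16,71.01,69.87,68.72,67.58,66.43,65.29,64.15,63.01,61.86]
import sys
for a in sys.argv[1:]:
    y,t=a.split(",");Y.append(float(y));T.append(float(t))
T=np.array(T);Y=np.array(Y)
k=.012*48*np.pi/180
for lo in(110,93):
    m=Y<lo
    best=[]
    for c in np.arange(60,85,.25):
        r=T[m]-k*np.clip(c-Y[m],0,None);b=r.mean();best.append((((r-b)**2).sum(),c,b))
    s,c,b=min(best);sd2=s/(m.sum()-2)
    ok=[x[1] for x in best if x[0]<s+sd2]
    print("contact",c,"1sd",min(ok),max(ok),"base",b,"sd",sd2**.5,"F now",(c-Y[-1])*k/.012)
E
python3 fit.py
```

```text
contact 72.5 1sd 71.0 73.5 base 0.26097138309455176 sd 0.03010318625748902 F now 8.913745555785441
contact 71.0 1sd 70.5 72.25 base 0.27210422375588517 sd 0.03086639149727989 F now 7.657108494349525
```

```bash
for i in 1 2 3 4; do python3 -m handwheel '[{"gripper":20,"travel":[0,0,0],"twist":0.01}]' >/dev/null; python3 t.py; done
```

```text
Tz 0.395 F [-5.2 -2.8  7.8] yaw 61.33 w 27.5 18.95
Tz 0.399 F [-5.6 -2.5  8.7] yaw 60.75 w 26.7 19.0333
Tz 0.371 F [-6.  -3.8  8.3] yaw 60.17 w 27.1 19.1167
Tz 0.391 F [-5.2 -2.1  7. ] yaw 59.6 w 27.1 19.2
```

```bash
python3 fit.py 61.33,.395 60.75,.399 60.17,.371 59.6,.391
```

```text
contact 72.5 1sd 71.5 73.5 base 0.2616238917354046 sd 0.02903901681657964 F now 10.807078728348888
contact 71.5 1sd 70.75 72.5 base 0.2714354891193388 sd 0.029405239126558833 F now 9.96932068739161
```

The fit gives about 10–11 N, and the nominal 0.24 drag gives about 12 N, so both are mid-window. Releasing and lifting out.

```bash
python3 -m handwheel '[{"gripper":48,"travel":[0,0,0],"twist":0},{"gripper":48,"travel":[0,0,0],"twist":0},{"gripper":48,"travel":[0,0,0],"twist":0},{"gripper":48,"travel":[0,0,0],"twist":0}]'
python3 -m handwheel '[{"gripper":48,"travel":[0,0,-0.01],"twist":0},{"gripper":48,"travel":[0,0,-0.025],"twist":0},{"gripper":48,"travel":[0,0,-0.035],"twist":0},{"gripper":48,"travel":[0,0,-0.035],"twist":0},{"gripper":48,"travel":[-0.03,0,-0.01],"twist":0}]'
python3 -m handwheel '[{"gripper":48,"travel":[-0.035,0,0],"twist":0},{"gripper":48,"travel":[-0.035,0,0],"twist":0},{"gripper":48,"travel":[-0.02,0,0],"twist":0},{"gripper":48,"travel":[0,0,0],"twist":0},{"gripper":48,"travel":[0,0,0],"twist":0}]'
python3 - <<'E'
from h import *
a=env.grab_frame('wrist');b=env.grab_frame('scene');t=env.grab_frame('top')
for c,f,ns in(('scene',b,('jar_blue','jar_white','tip_box','beaker')),('top',t,('jar_white','tip_box','beaker'))):
  for n in ns:
    for r in env.pinpoint(c,n)[:1]:print(c,n,r['confidence'],np.round(r['uv']),np.round(atz(f,r['uv'],20 if n=='jar_blue' else 0)))
im=np.vstack([cv2.resize(a['frame'],(480,300)),cv2.resize(b['frame'][180:305,200:400],(480,300),interpolation=cv2.INTER_CUBIC)])
cv2.imwrite('pics/w9.png',im[:,:,::-1]);print(env.state()['time_s'],env.state()['force'])
E
```

```text
time_s: 19.53
ee_pos: [520.1, -13.4, 235.3]
ee_rot: [180.0, -0.0, 59.5]
force: [0.3, -0.1, 0.5]
gripper_width: 43.8
time_s: 19.95
ee_pos: [507.7, -37.4, 356.4]
ee_rot: [179.4, -0.4, 59.7]
force: [1.1, -0.3, 0.0]
gripper_width: 43.6
time_s: 20.37
ee_pos: [458.7, -117.3, 351.2]
ee_rot: [179.9, -0.0, 59.3]
force: [0.5, -0.4, -0.1]
gripper_width: 44.0
scene jar_blue 0.73 [280. 249.] [ 529. -160.   20.]
scene jar_white 0.83 [385. 183.] [584. 240.   0.]
scene tip_box 0.58 [438. 236.] [792.  89.   0.]
scene beaker 0.61 [173. 288.] [ 406. -352.    0.]
top jar_white 0.49 [216. 208.] [578. 235.   0.]
top tip_box 0.61 [270. 131.] [795.  93.   0.]
top beaker 0.83 [432. 277.] [ 403. -362.    0.]
20.8667 [-0.20072104  0.35515822 -0.01792234]
```

View pics/w9.png

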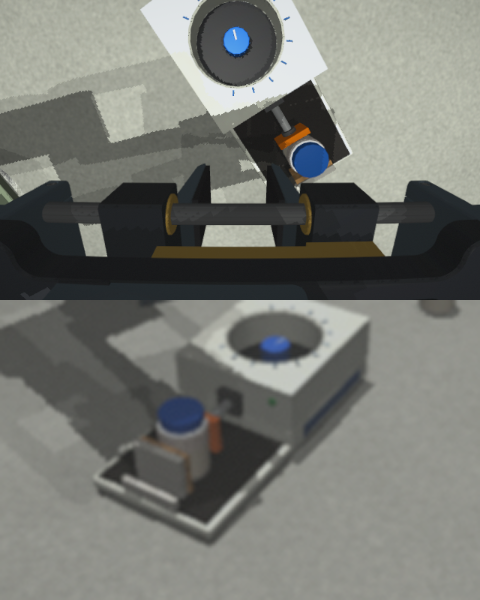

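The jar stands upright between shoe and pad. The knob's line has the same tilt in the picture as before release, so it didn't spring back. Handing in.

```bash
python3 -c "
from workcell import env
print(env.job_done())"
```

```text
the job is handed in; nothing more can be done
None
```

The blue-lidded jar is standing upright on the deck, clamped between the shoe and the cork pad. The gripper has let go and is clear of everything. I handed the job in at about 21 s of the 72 s allowed; the hand-in reported no verdict.

- **Placing:** I lowered the jar onto the deck in small steps until the wrist force showed light contact (about 2.7 N), then let go.
- **Clamping:** One grasp was enough. I turned the knob clockwise about 1.81 rad, and the torque began rising at about 1.6 rad.
- **Clamping force:** This is worked out from torque, not measured directly. A fit to the turning torque gives about 10–11 N, and the stated 0.24 N m drag gives about 12 N. Both are inside 7–15 N, but single torque readings scattered by about 0.03 N m (2.5 N).
- **Last checks:** The final pictures show the jar upright against shoe and pad, and the knob's white line in the same place as before release, so it did not spring back. I saw no sideways force suggesting the fingers hit the well.
- **Bystanders:** The white-lidded jar, tip box and beaker were found within about 8 mm of their first positions. That is the usual scatter of these detections, and nothing had touched them.

The networks mislabelled jars a few times. I went by the lid colour in the pictures instead.

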